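# Index the dividing table one hole and punch the next stone seat

## Robot

A 6-joint arm with a two-finger parallel gripper is mounted at the origin on a cart in front of the work surface, level with it; the furniture and walls round the work are solid. World frame = base frame: x ahead of the robot, y to its left, z up, the work surface at z = 0. Lengths are in mm, angles in degrees, forces in N, time in s.
With the tool pointing down it reaches from about 300 to 850 mm from the base axis. Payload 4.2 kg.
Tool frame: the origin (TCP) lies at the centre of the arm's flange, where the gripper is bolted on; the fingertips stand 191 mm ahead of it and the grasp point (between the pads) lies 172 mm ahead of it; y points along the fingers, x is the direction in which the jaws open and shut, and the axes are right-handed (so a half turn about y gives the same grasp; the last joint's range is limited). The gripper opens to 91 mm and grips with 3 to 60 N. Pads are 32 mm wide; open, the fingers measure 118 mm over their backs; the gripper's body (76 mm by 178 mm) begins 60 mm behind the grasp point.
Start: joints at [71.849, 18.312, 89.639, -0, 72.044, -1.146], TCP at [168.162, 549.859, 404.776] pointing down, gripper open.
Joint ranges: [-177.97, 177.97], [-48.28, 115.42], [12.27, 149.76], [-77.06, 257.06], [2.81, 150.46], [-146.56, 146.56]. Speed limits (degrees/s): [147.25, 147.25, 180, 180, 180, 180].

## Interface

Orientations are given as [roll, pitch, yaw] about the fixed x, y, z axes, in that order (R = Rz(yaw) Ry(pitch) Rx(roll)).
In Python, from workcell import env gives the robot as it stands.
- The arm moves only by the tool carry_out, never from a script. Its argument "increments" is a list of rows, each a list of 3 entries, a list of its own where there are three numbers: the turn, a rotation vector about the tool's x, y, z in rad, then the shift along the tool's x, y, z in mm, then the closure, from 0 (fully open) to 1 (shut). In form: [[[wx, wy, wz], [dx, dy, dz], claw], ...]. A call has 1 to 10 rows; each row is the pose to reach, as a shift and turn from the pose commanded when the call began, along the tool's axes at that moment; what a row does not reach only later rows make up. A row lasts 1/12 s, in which the tool goes at most 41.7 mm and 7.16 degrees, less where a joint would pass 70% of its speed; a pose out of reach is approached as far as the arm can. A call with a gripper value outside its range is refused whole. The fingers move at their own pace and stop on an object; "force" is the grip in N (left out, the last holds). Time passes only in rows, so rows that repeat a pose let the fingers close. It gives the time, the measured TCP pose, the force and the opening at its end, in the units of the state.
- env.state(): the state, without advancing time (a new reading comes with each control period).
- env.grab_frame(name): name is "scene" or "side" or "wrist"; returns a dict with "frame" (384x512x3 uint8, blue, green, red), "z_map" (384x512 float32, mm along the optical axis (not along the pixel's ray), 0 where there is no reading), "camera_matrix" (3x3 intrinsics, pixels), "k1" (the pictures are not rectified: a ray, as slopes to the right and down, at radius r is drawn at 1 + k1 r^2 times it, then the intrinsics apply), "rvec" (rotation vector, rad) and "tvec" (3), from world to camera coordinates, as OpenCV has them; the wrist camera has in their place "hand_eye" (4x4, takes a point from camera to tool coordinates, whose origin is the TCP and whose axes are the tool frame's). Camera axes: x right, y down, z forward; pixel columns grow to the right and rows downward; lengths in mm; the calibration is good to about 2 mm. A picture is of the moment at which its call begins: read the wrist's pose just before it.
- env.job_done(): hands the job in, once; it reports no verdict.
The state is a dict: "time_s": time; "qpos": joint angles; "qvel": joint speeds; "effort": joint torques, N m; "ee_pos": TCP position; "ee_rot": TCP orientation; "force": force on the tool from outside, world axes, zero at the start; "torque": the same for the moment, N m; "gripper_width": finger opening in mm.
Only numpy, scipy, OpenCV 4.12 (cv2) and the standard library are available. Lean on these libraries where they do the work, as an engineer would, in place of code of your own. Each camera call takes 0.05 s, during which the arm holds its last target. There are 200 camera calls.

## Task

Centre-punch the next stone seat on the brass blank: press the red indexing plunger of the dividing table down, swing the table with it one hole anticlockwise (seen from above) and let the plunger spring back up so that its pin stands in that next hole. Only then press the black-headed punch all the way down onto the blank and let it rise again. Use only the fingertips and pinch or lift nothing, neither plunger nor punch, and leave the tools and pots lying about where they are.

Things in the scene. Friction and masses are not known exactly. Their poses are not given: they have to be found in the camera images.
- dividing_table: Fixed bench dividing table on a grey round base 248 mm across with a lobe on its +x side; origin on the upright turning axis, at the underside. It bears a fixed aluminium index ring (176 mm inside, 240 mm outside, top 56 mm above the bench) with 12 holes 13 mm wide, 30 degrees apart on a 200 mm circle. Inside the ring the table turns; its arm carries the red plunger in a guide barrel.
- table_axis (a point): Point on the table's upright turning axis, fixed, at the face of the brass blank, 71 mm above the bench. The table is a steel disc 113 mm across; the blank on it is 98 mm across, with 12 scribed seats on an 80 mm circle (those already punched show a black dot) and a knurled brass nut in the middle, up to 85 mm.
- column_top (a point): Top of the fixed steel column, 144 mm above the bench, 147 mm from the turning axis on the dividing table's +x side. A grey overarm 20 mm wide (41 mm round the column, with a small black clamp knob) reaches from it back over the blank at 105 to 136 mm height and guides the punch. Other equipment on the bench stands up to 240 mm high.
- plunger_top (a point): Centre of the flat top of the red plunger cap (34 mm across, 13 mm tall, rubber-faced top 114 mm above the bench while up), 73 mm from the turning axis. It goes round with the table, and down with the plunger. Pressed from above, the cap follows a finger sideways by friction, since the freed table turns easily (about 1 N at the cap).
- pin_tip (a point): Rounded tip of the brass index pin, 10 mm thick, 100 mm from the axis, straight outward of the plunger, on one rigid foot with it. While the plunger is up in a hole the tip stands 59 mm above the bench, 3 mm proud of the ring; plunger down 9 mm or more, the pin is below the ring and the table is free.
- punch_top (a point): Centre of the flat top of the black punch head (26 mm across, 155 mm above the bench while up), 40 mm from the axis on the column's side. It does not turn with the table.
- table (a joint): Turn of the table in rad, anticlockwise from above is positive; starts at about 0, locked in a hole (0.015 rad of play); next hole anticlockwise: 0.524. It stays where it is left. The rounded pin draws itself into a hole if the plunger is let up within about 0.04 rad of it; farther off it rests under the ring (plunger at about 0.009).
- plunger (a joint): Plunger travel in m, 0 up, 0.012 pressed fully down; a spring pushes it up (about 4 N at the start of travel, 9 N fully down).
- punch (a joint): Punch travel in m, 0 up, 0.010 fully down, where the tip meets the blank; a spring lifts it again (4 N at the start, 8 N fully down).
- red_pliers: Bystander: red-handled pliers, loose, 49x144x12 mm, lying on the bench; origin under its middle. Leave alone.
- needle_file_red: Bystander: slim needle file with a red handle, loose, 9x162x9 mm; origin under its middle. Leave alone.
- marker: Bystander: blue and black marker pen, loose, 18x130x16 mm; origin under its middle. Leave alone.
- paste_pot: Bystander: small pot with a red lid, loose, 41 mm across, 36 mm high; origin under its middle. Leave alone.
- wax_pot: Bystander: pot with a cream lid, loose, 59 mm across, 40 mm high; origin under its middle. Leave alone.

How it is judged (in metres and radians):
On the way, in this order (a step that is already met when the one before it is completed fails the run):
1. the plunger is pressed in so far that its pin is out of the hole (value of joint plunger above 0.0085 m), for 0.1 s.
2. the table stands at the next hole anticlockwise with the plunger sprung up into it (value of joint table between 0.489 and 0.559 rad and value of joint plunger below 0.002 m), for 0.2 s.
3. the punch is pressed down onto the blank (value of joint punch above 0.009 m), for 0.1 s.
At the end, for the whole second after the job is handed in: The table is locked one hole anticlockwise of where it began (30 degrees, within 2), the plunger is up to within 2 mm, and the punch has been down on the blank there (9 of its 10 mm or more) and is up again to within 1.5 mm (all of step 2 and value of joint punch below 0.0015 m); the robot touches nothing.
It fails at once if the punch is driven down 4 mm or more while the table is not locked in the next hole: a mark in the wrong place (value of joint punch above 0.004 m and (value of joint table below 0.489 rad or value of joint table above 0.559 rad or value of joint plunger above 0.003 m)).
It fails at once if the plunger cap is pinched between the fingers (distance between the grasp point and plunger_top below 0.01 m and contact force between the fingers and dividing_table above 0.5 N).
It fails at once if the punch head is pinched between the fingers (distance between the grasp point and punch_top below 0.01 m and contact force between the fingers and dividing_table above 0.5 N).
It fails at once if a bystander is lifted or moved by more than 15 mm (distance of any of red_pliers, needle_file_red, marker, paste_pot, wax_pot from where it was at the start of the episode above 0.015 m).
It also fails if it takes over 46 s, if anything falls off the work surface, if the arm or the gripper's body presses on something with over 40 N, if the wrist force passes 120 N, or if a joint passes its speed limit or range.

## Working session

There is one attempt and no reset: what is moved stays moved. The work goes in short steps, Python scripts to look and compute and a tool call to move; the robot and the scene stay as the last step left them, time stands still between calls to the robot, and variables do not carry over. Pictures are saved under pics/ and viewed, about 8 in all and at most 12, crops included, and the job is handed in when it is done.

Besides the shell and the picture viewer there is one more tool, called after ">>>" as name([rows], argument=value, ...), one row to a line, values as JSON. carry_out: Moves the arm, as the interface text tells. Its arguments: {"type":"object","properties":{"increments":{"type":"array","items":{"type":"array"}},"force":{"type":"number"}},"required":["increments"]}

```bash
ls; mkdir -p pics
cat > h.py <<'E'
import numpy as np, cv2
from workcell import env
from scipy.spatial.transform import Rotation as R
def cam(n):
    s=env.state(); f=env.grab_frame(n)
    if 'rvec' in f:
        Rm=cv2.Rodrigues(np.array(f['rvec'],float))[0]; t=np.array(f['tvec'],float).ravel()
        f['Rcw']=Rm.T; f['c']=-Rm.T@t
    else:
        H=np.array(f['hand_eye']); Rt=R.from_euler('xyz',s['ee_rot'],degrees=True).as_matrix()
        f['Rcw']=Rt@H[:3,:3]; f['c']=Rt@H[:3,3]+np.array(s['ee_pos'])
    return f
def rays(f,uv):
    d=np.array([f['k1'],0,0,0,0],float)
    p=cv2.undistortPoints(np.array(uv,float).reshape(-1,1,2),np.array(f['camera_matrix'],float),d)[:,0]
    return np.c_[p,np.ones(len(p))]@f['Rcw'].T
def onz(f,uv,z):
    r=rays(f,uv); return f['c']+r*((z-f['c'][2])/r[:,2])[:,None]
def cloud(f):
    h,w=f['z_map'].shape; v,u=np.mgrid[:h,:w]
    return (f['c']+rays(f,np.c_[u.ravel(),v.ravel()])*f['z_map'].reshape(-1,1)).reshape(h,w,3)
E
python3 - <<'E'
from h import *
print(env.state())
for n in ['scene','side','wrist']:
    f=cam(n); print(n,f['c'],f['k1']); cv2.imwrite(f'pics/{n}0.png',f['frame'])
a=[cv2.imread(f'pics/{n}0.png') for n in ['scene','side']]
E
```

```text
pics
{'time_s': 0.0, 'qpos': array([ 7.18496124e+01,  1.83487966e+01,  8.97063079e+01,  6.03151139e-04,
        7.20407957e+01, -1.14564819e+00]), 'qvel': array([ 0.09432842,  0.04457594, -0.03837149, -0.04510065,  0.05287899,
        0.01041153]), 'effort': array([ 4.73903549e-05, -4.12448001e+01, -2.31974941e+01,  7.26208510e-02,
        4.54417686e-02, -1.21231406e-04]), 'ee_pos': array([168.10092909, 549.69926392, 403.94916641]), 'ee_rot': array([-89.99750923,   0.09586964,  72.99507625]), 'force': array([-0.62649799,  1.09797596, -0.11430059]), 'torque': array([-0.01236884, -0.03757939,  0.02007824]), 'gripper_width': 91.1162527830261}
scene [-310.96317612 -316.9835655  1128.6446168 ] -0.020506192583483542
side [  13.89132913 1201.3713556   862.33246646] -0.06939339404822042
wrist [102.40044823 569.26436701 383.49939975] -0.03148079454883301
```

View pics/scene0.png

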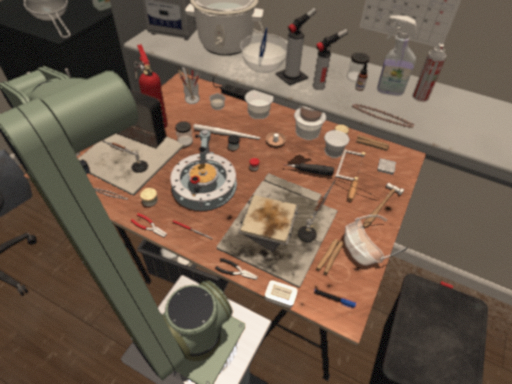

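View pics/side0.png

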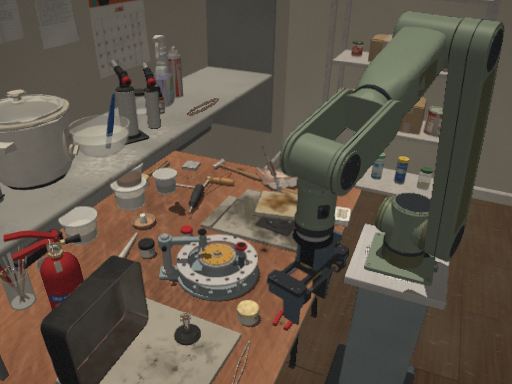

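View pics/wrist0.png

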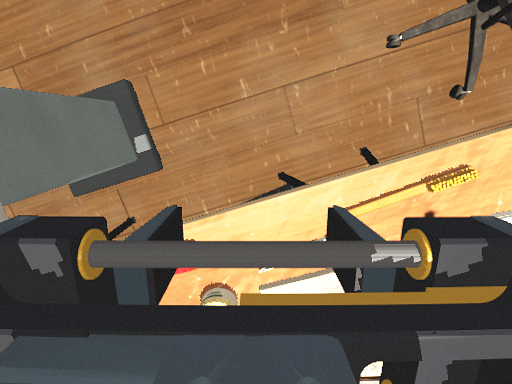

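The scene view shows the dividing table at (203,182), with its column at (205,140). In the side view the ring is at (217,262), the column at (168,255), the punch head at (201,233) and the red cap at (241,247). Now I'll measure these.

Run:
```python
from h import *
F={n:cam(n) for n in ['side','scene']}
boxes={'side':(155,220,275,310),'scene':(160,125,245,215)}
vis=[]
for n,f in F.items():
    x0,y0,x1,y1=boxes[n]; P=cloud(f)[y0:y1,x0:x1]; im=f['frame'][y0:y1,x0:x1]
    Z=P[...,2]
    for a,b in [(52,60),(66,75),(108,118),(125,139),(140,148),(150,160)]:
        m=(Z>a)&(Z<b); print(n,a,b,m.sum(),P[m].mean(0).round(1) if m.any() else '',P[m].min(0).round(0) if m.any() else '',P[m].max(0).round(0) if m.any() else '')
    m=(Z>52)&(Z<60); q=P[m]
    hsv=cv2.cvtColor(im,cv2.COLOR_BGR2HSV)
    red=(((hsv[...,0]<8)|(hsv[...,0]>172))&(hsv[...,1]>130)&(hsv[...,2]>40))
    k,l,st,c=cv2.connectedComponentsWithStats(red.astype(np.uint8))
    for i in range(1,k):
        if st[i,4]>8:
            qq=P[l==i]; print(n,'red',c[i]+[x0,y0],st[i,4],np.median(qq,0).round(1),qq[:,2].max().round(1),'onz114',onz(f,[c[i]+[x0,y0]],114).round(1))
    vis.append(cv2.resize(im,(400,380 if n=='scene' else 300),interpolation=cv2.INTER_CUBIC))
    from scipy.optimize import least_squares
    if len(q)>50:
        r=least_squares(lambda p:np.hypot(q[:,0]-p[0],q[:,1]-p[1])-104,q.mean(0)[:2],loss='soft_l1'); print(n,'ring c',r.x.round(1))
    np.save(f'pics/{n}P.npy',P)
h=max(v.shape[0] for v in vis)
cv2.imwrite('pics/crop1.png',np.hstack([cv2.copyMakeBorder(v,0,h-v.shape[0],0,0,cv2.BORDER_CONSTANT) for v in vis]))
```

```text
side 52 60 1386 [498.7 318.9  57. ] [387. 181.  52.] [647. 423.  60.]
side 66 75 684 [506.6 310.3  70.8] [428. 247.  66.] [645. 387.  75.]
side 108 118 153 [503.3 317.9 114. ] [420. 268. 108.] [658. 392. 118.]
side 125 139 298 [594.3 358.2 131.9] [531. 314. 125.] [655. 409. 139.]
side 140 148 50 [621.5 367.5 143. ] [536. 325. 140.] [654. 390. 147.]
side 150 160 50 [541.8 324.7 155. ] [529. 311. 151.] [554. 337. 158.]
side red [186.12903226 228.90322581] 93 [687.9 183.7  35.3] 40.7 onz114 [[623.8 280.6 114. ]]
side red [240.40425532 247.0212766 ] 47 [434.2 296.6 114.5] 117.7 onz114 [[435.8 294.4 114. ]]
side ring c [507.5 304.4]
scene 52 60 1029 [500.5 303.5  56.5] [387. 181.  52.] [700. 571.  60.]
scene 66 75 451 [521.9 317.4  71.2] [426. 243.  66.] [697. 570.  75.]
scene 108 118 81 [472.6 303.5 113.8] [418. 267. 108.] [643. 570. 118.]
scene 125 139 131 [599.6 352.4 133. ] [531. 309. 125.] [658. 401. 139.]
scene 140 148 28 [620.8 360.9 144. ] [537. 314. 140.] [645. 377. 148.]
scene 150 160 33 [543.3 320.6 155.7] [530. 307. 150.] [625. 361. 160.]
scene red [165.11111111 125.77777778] 9 [706.5 627.7  15.9] 99.8 onz114 [[619.1 547.9 114. ]]
scene red [194.33333333 180.02380952] 42 [429.5 281.4 114.8] 120.1 onz114 [[429.8 283.5 114. ]]
scene ring c [508.2 302.2]
```

View pics/crop1.png

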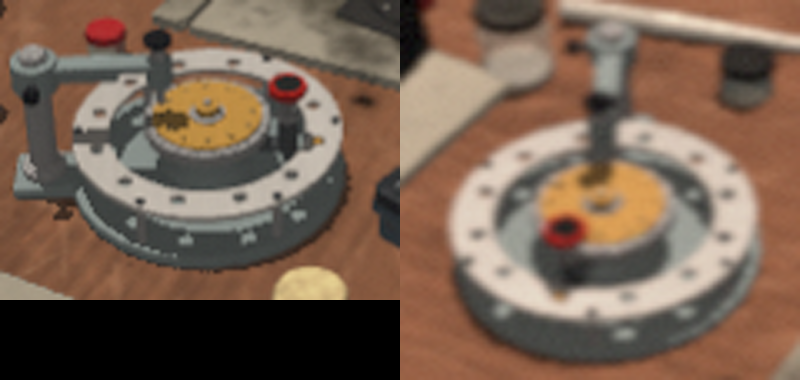

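The crop shows the red-rimmed, dark-faced cap near the front-left of the blank. The brass pin stands outward of it, and the overarm and column are on the far side. I'll refine the axis, cap and punch positions and check for tall obstacles.

Run:
```python
from h import *
from scipy.optimize import least_squares
F={n:cam(n) for n in ['side','scene']}
A=[]
for n,f in F.items():
    P=cloud(f); im=f['frame']; hsv=cv2.cvtColor(im,cv2.COLOR_BGR2HSV)
    near=np.hypot(P[...,0]-508,P[...,1]-303)
    # ring: outer edge from bright mask contour on z=56
    m=((abs(P[...,2]-56)<4)&(near<135)).astype(np.uint8)
    cs,_=cv2.findContours(m,cv2.RETR_EXTERNAL,cv2.CHAIN_APPROX_NONE)
    q=onz(f,max(cs,key=len)[:,0],56)[:,:2]
    for r0 in (118,120):
        s=q[abs(np.hypot(*(q-[508,303]).T)-r0)<7]
        r=least_squares(lambda p:np.hypot(s[:,0]-p[0],s[:,1]-p[1])-p[2],[508,303,r0],loss='soft_l1'); 
        r2=least_squares(lambda p:np.hypot(s[:,0]-p[0],s[:,1]-p[1])-118.5,[508,303],loss='soft_l1'); print(n,len(s),r.x.round(1),r2.x.round(1))
    for nm,c,z,rad in [('cap',(433,289),114,22),('punch',(542,322),155,18)]:
        mm=(abs(P[...,2]-z)<4)&(np.hypot(P[...,0]-c[0],P[...,1]-c[1])<rad)
        v,u=np.where(mm); cc=cv2.minEnclosingCircle(onz(f,np.c_[u,v],z)[:,:2].astype(np.float32))
        print(n,nm,mm.sum(),P[mm].mean(0).round(1),'onz mean',onz(f,np.c_[u,v],z).mean(0).round(1),'mec',np.round(cc[0],1),round(cc[1],1))
    t=(P[...,2]>150)&(P[...,2]<420)&(P[...,0]>330)&(P[...,0]<720)&(P[...,1]>100)&(P[...,1]<560)&(np.hypot(P[...,0]-542,P[...,1]-322)>25)
    q=P[t]; g={}
    for p in q: g.setdefault((int(p[0]//40*40),int(p[1]//40*40)),[]).append(p[2])
    print(n,'tall',{k:(len(v),int(max(v))) for k,v in g.items() if len(v)>3})
    # brass pin : yellowish saturated pixels near radius 100
    b=(hsv[...,1]>110)&(hsv[...,0]>10)&(hsv[...,0]<28)&(hsv[...,2]>90)&(abs(near-100)<14)&(P[...,2]>48)
    v,u=np.where(b); print(n,'brass',list(zip(u,v))[:12], onz(f,np.c_[u,v],59).mean(0).round(1) if len(u) else '')
```

```text
side 193 [507.5 303.6 119.1] [507.3 303.7]
side 188 [507.7 303.5 119.2] [507.4 303.7]
side cap 77 [435.3 288.8 114.2] onz mean [435.4 288.5 114. ] mec [436.1 289. ] 20.0
side punch 47 [542.1 324.4 155.4] onz mean [542.4 323.9 155. ] mec [542.9 325.4] 15.5
side tall {}
side brass [(np.int64(220), np.int64(242)), (np.int64(178), np.int64(245)), (np.int64(250), np.int64(261)), (np.int64(249), np.int64(262)), (np.int64(250), np.int64(262)), (np.int64(251), np.int64(262))] [470.9 275.8  59. ]
scene 171 [506.7 301.1 118.9] [506.7 301. ]
scene 164 [506.8 301.2 119.1] [506.8 301.1]
scene cap 53 [433.2 283.5 114.6] onz mean [433.6 283.9 114. ] mec [433.1 283.7] 18.0
scene punch 27 [540.6 319.5 155.6] onz mean [541.1 319.9 155. ] mec [542.1 321.2] 13.9
scene tall {}
scene brass []
```

>>> carry_out([
  [[0, 0, 0], [-17, 0, -33], 1],
  [[0, 0, 0], [-35, 0, -66], 1],
  [[0, 0, 0], [-52, 0, -100], 1],
  [[0, 0, 0], [-70, 0, -133], 1],
  [[0, 0, 0], [-87, 0, -166], 1],
  [[0, 0, 0], [-104, 0, -199], 1],
  [[0, 0, 0], [-122, 0, -232], 1],
  [[0, 0, 0], [-139, 0, -265], 1],
  [[0, 0, 0], [-157, 0, -299], 1],
  [[0, 0, 0], [-174, 0, -332], 1],
], force=20)

```text
time_s: 1.18
ee_pos: [435.8, 284.7, 404.9]
ee_rot: [-90.0, -0.0, 73.0]
force: [0.8, 0.5, 0.3]
gripper_width: 27.4
```

>>> carry_out([
  [[0, 0, 0], [0, 20, 0], 1],
  [[0, 0, 0], [0, 40, 0], 1],
  [[0, 0, 0], [0, 60, 0], 1],
  [[0, 0, 0], [0, 75, 0], 1],
  [[0, 0, 0], [0, 80, 0], 1],
  [[0, 0, 0], [0, 80, 0], 1],
])

```text
time_s: 1.68
ee_pos: [434.5, 286.2, 323.6]
ee_rot: [-89.9, 0.1, 73.0]
force: [-0.4, 0.6, 0.1]
gripper_width: -0.1
```

Run:
```python
from h import *
s=env.state();print(s['time_s'],s['ee_pos'],s['ee_rot'],s['force'],s['gripper_width'],s['qpos'])
a=cam('side')['frame'][180:310,150:320];b=cam('scene')['frame'][110:240,130:300]
cv2.imwrite('pics/c2.png',np.hstack([cv2.resize(x,(400,306),interpolation=cv2.INTER_CUBIC) for x in(a,b)]))
```

```text
1.6833 [434.52168871 286.18270247 323.61448565] [-89.89332306   0.11907052  72.99159467] [-0.37167688  0.5559447   0.06000538] -0.06033854582324592 [ 3.21022692e+01  1.73382562e+01  1.03722045e+02  3.14864706e-03
  5.90995444e+01 -4.08908353e+01]
```

View pics/c2.png

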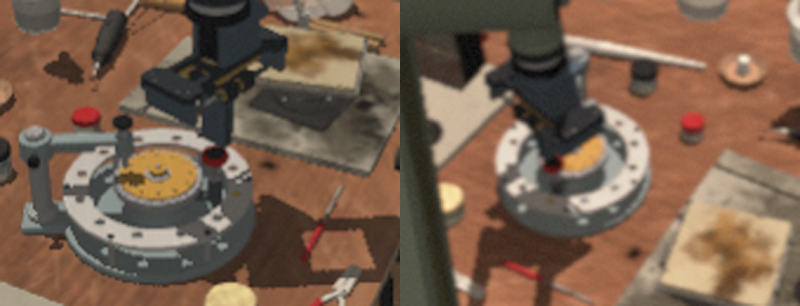

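The closed fingertips hang just over the cap in both views, roughly 18 mm above it. Next I press down.

>>> carry_out([
  [[0, 0, 0], [0, 10, 0], 1],
  [[0, 0, 0], [0, 16, 0], 1],
  [[0, 0, 0], [0, 20, 0], 1],
  [[0, 0, 0], [0, 23, 0], 1],
  [[0, 0, 0], [0, 26, 0], 1],
  [[0, 0, 0], [0, 28, 0], 1],
  [[0, 0, 0], [0, 29, 0], 1],
  [[0, 0, 0], [0, 30, 0], 1],
  [[0, 0, 0], [0, 30, 0], 1],
  [[0, 0, 0], [0, 30, 0], 1],
])

```text
time_s: 2.62
ee_pos: [434.6, 286.3, 295.5]
ee_rot: [-90.0, -0.0, 73.0]
force: [-2.4, -1.1, 7.2]
gripper_width: 0.3
```

>>> carry_out([
  [[0, 0, 0], [0, 1, 0], 1],
  [[0, 0, 0], [0, 2, 0], 1],
  [[0, 0, 0], [0, 3, 0], 1],
  [[0, 0, 0], [0, 3.5, 0], 1],
  [[0, 0, 0], [0, 3.5, 0], 1],
  [[0, 0, 0], [0, 3.5, 0], 1],
])

```text
time_s: 3.12
ee_pos: [434.5, 286.4, 293.0]
ee_rot: [-90.0, -0.0, 73.0]
force: [-4.2, -1.9, 13.8]
gripper_width: 0.5
```

Run:
```python
from h import *
r=np.array([434.5,286.4])-[507,302.3]; print(np.hypot(*r))
y=np.radians(73);ex=np.array([np.cos(y),np.sin(y)]);ez=np.array([-np.sin(y),np.cos(y)])
for d in np.arange(1.5,15.1,1.5):
    t=np.radians(d);c,s=np.cos(t),np.sin(t);D=np.array([[c,-s],[s,c]])@r-r
    print([[0,round(-t,4),0],[round(D@ex,1),0,round(D@ez,1)],1])
```

```text
74.22304224430579
[[0, np.float64(-0.0262), 0], [np.float64(-1.7), 0, np.float64(-1.0)], 1]
[[0, np.float64(-0.0524), 0], [np.float64(-3.3), 0, np.float64(-2.0)], 1]
[[0, np.float64(-0.0785), 0], [np.float64(-5.0), 0, np.float64(-3.1)], 1]
[[0, np.float64(-0.1047), 0], [np.float64(-6.6), 0, np.float64(-4.2)], 1]
[[0, np.float64(-0.1309), 0], [np.float64(-8.1), 0, np.float64(-5.3)], 1]
[[0, np.float64(-0.1571), 0], [np.float64(-9.7), 0, np.float64(-6.5)], 1]
[[0, np.float64(-0.1833), 0], [np.float64(-11.2), 0, np.float64(-7.7)], 1]
[[0, np.float64(-0.2094), 0], [np.float64(-12.7), 0, np.float64(-9.0)], 1]
[[0, np.float64(-0.2356), 0], [np.float64(-14.1), 0, np.float64(-10.3)], 1]
[[0, np.float64(-0.2618), 0], [np.float64(-15.5), 0, np.float64(-11.6)], 1]
```

>>> carry_out([
  [[0, -0.0262, 0], [-1.7, 0, -1.0], 1],
  [[0, -0.0524, 0], [-3.3, 0, -2.0], 1],
  [[0, -0.0785, 0], [-5.0, 0, -3.1], 1],
  [[0, -0.1047, 0], [-6.6, 0, -4.2], 1],
  [[0, -0.1309, 0], [-8.1, 0, -5.3], 1],
  [[0, -0.1571, 0], [-9.7, 0, -6.5], 1],
  [[0, -0.1833, 0], [-11.2, 0, -7.7], 1],
  [[0, -0.2094, 0], [-12.7, 0, -9.0], 1],
  [[0, -0.2356, 0], [-14.1, 0, -10.3], 1],
  [[0, -0.2618, 0], [-15.5, 0, -11.6], 1],
])

```text
time_s: 3.95
ee_pos: [441.2, 268.1, 293.0]
ee_rot: [-90.0, -0.1, 88.1]
force: [-4.7, -1.7, 12.8]
gripper_width: 0.3
```

>>> carry_out([
  [[0, -0.0262, 0], [-1.7, 0, -1.0], 1],
  [[0, -0.0524, 0], [-3.3, 0, -2.0], 1],
  [[0, -0.0785, 0], [-5.0, 0, -3.1], 1],
  [[0, -0.1047, 0], [-6.6, 0, -4.2], 1],
  [[0, -0.1309, 0], [-8.1, 0, -5.3], 1],
  [[0, -0.1571, 0], [-9.7, 0, -6.5], 1],
  [[0, -0.1833, 0], [-11.2, 0, -7.7], 1],
  [[0, -0.2094, 0], [-12.7, 0, -9.0], 1],
  [[0, -0.2356, 0], [-14.1, 0, -10.3], 1],
  [[0, -0.2618, 0], [-15.5, 0, -11.6], 1],
])

```text
time_s: 4.78
ee_pos: [452.4, 252.1, 293.0]
ee_rot: [-90.1, -0.0, 103.1]
force: [-2.3, -1.6, 12.6]
gripper_width: 0.6
```

Run:
```python
from h import *
s=env.state();print(s['time_s'],s['ee_pos'],s['ee_rot'],s['force'])
a=cam('side');b=cam('scene');np.save('pics/x',0)
for n,f in(('side',a),('scene',b)):
    hsv=cv2.cvtColor(f['frame'],cv2.COLOR_BGR2HSV);P=cloud(f)
    m=((hsv[...,0]<8)|(hsv[...,0]>172))&(hsv[...,1]>130)&(hsv[...,2]>40)&(np.hypot(P[...,0]-507,P[...,1]-302)<110)&(P[...,2]>85)
    v,u=np.where(m);q=P[m];print(n,len(u),q.mean(0).round(1),q.min(0).round(),q.max(0).round())
a=a['frame'][180:310,150:320];b=b['frame'][110:240,130:300]
cv2.imwrite('pics/c3.png',np.hstack([cv2.resize(x,(400,306),interpolation=cv2.INTER_CUBIC) for x in(a,b)]))
```

```text
4.7833 [452.42956541 252.13789696 292.97316423] [-9.00814656e+01 -1.29307824e-02  1.03073238e+02] [-2.30719642 -1.62815115 12.62306707]
side 28 [451.  265.2 101.3] [437. 257.  96.] [463. 271. 106.]
scene 6 [448.7 240.6 103.3] [438. 238. 100.] [459. 246. 109.]
```

View pics/c3.png

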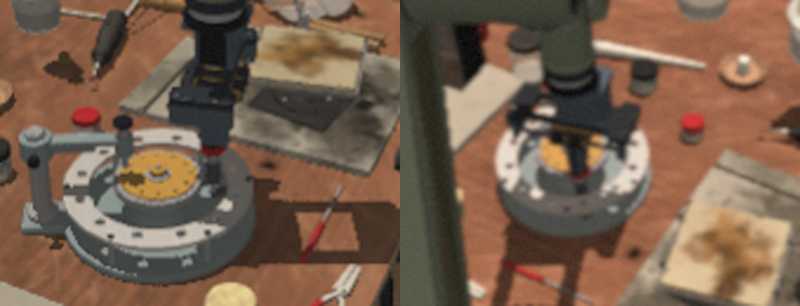

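The cap sits under the finger, about 30° round from its start. Now I raise slowly and watch the force: if the pin enters the hole, the spring keeps pushing beyond the first 3 mm.

>>> carry_out([
  [[0, 0, 0], [0, -1, 0], 1],
  [[0, 0, 0], [0, -2, 0], 1],
  [[0, 0, 0], [0, -3, 0], 1],
  [[0, 0, 0], [0, -4, 0], 1],
  [[0, 0, 0], [0, -5, 0], 1],
  [[0, 0, 0], [0, -6, 0], 1],
  [[0, 0, 0], [0, -7, 0], 1],
  [[0, 0, 0], [0, -7.5, 0], 1],
  [[0, 0, 0], [0, -7.5, 0], 1],
])

```text
time_s: 5.63
ee_pos: [452.5, 252.2, 299.5]
ee_rot: [-90.1, 0.0, 103.0]
force: [-0.6, -1.2, 5.3]
gripper_width: 0.6
```

At 5.5 mm travel the spring still pushes with about 5 N, so the pin is in the hole. I'll raise clear and verify.

>>> carry_out([
  [[0, 0, 0], [0, -2, 0], 1],
  [[0, 0, 0], [0, -4, 0], 1],
  [[0, 0, 0], [0, -7, 0], 1],
  [[0, 0, 0], [0, -20, 0], 1],
  [[0, 0, 0], [0, -40, 0], 1],
  [[0, 0, 0], [0, -70, 0], 1],
  [[0, 0, 0], [0, -90, 0], 1],
  [[0, 0, 0], [0, -90, 0], 1],
])

```text
time_s: 6.3
ee_pos: [453.2, 252.8, 392.8]
ee_rot: [-90.5, -0.1, 103.0]
force: [0.7, -0.5, 0.8]
gripper_width: 0.8
```

Run:
```python
from h import *
s=env.state();print(s['time_s'],s['ee_pos'],s['ee_rot'],s['force'])
F={'side':cam('side'),'scene':cam('scene')}
for n,f in F.items():
    P=cloud(f)
    for nm,c,z,rad in [('cap',(452,255),114,22),('punch',(542,322),155,18)]:
        mm=(abs(P[...,2]-z)<4)&(np.hypot(P[...,0]-c[0],P[...,1]-c[1])<rad)
        if mm.sum()<5: print(n,nm,'few');continue
        v,u=np.where(mm); o=onz(f,np.c_[u,v],z).mean(0)
        print(n,nm,mm.sum(),'med z',np.median(P[mm][:,2]).round(1),o.round(1),'angle',np.degrees(np.arctan2(o[1]-302.3,o[0]-507))%360)
a=F['side']['frame'][180:310,150:320];b=F['scene']['frame'][110:240,130:300]
cv2.imwrite('pics/c4.png',np.hstack([cv2.resize(x,(400,306),interpolation=cv2.INTER_CUBIC) for x in(a,b)]))
```

```text
6.3 [453.1770797  252.82221166 392.82065432] [-90.46905319  -0.14963571 102.99378331] [ 0.68325145 -0.49751242  0.82463997]
side cap 72 med z 114.7 [453.5 255.5 114. ] angle 221.13433172543117
side punch 48 med z 155.5 [542.1 324.1 155. ] angle 31.79133867063218
scene cap 52 med z 115.2 [453.  250.3 114. ] angle 223.8982085866195
scene punch few
```

View pics/c4.png

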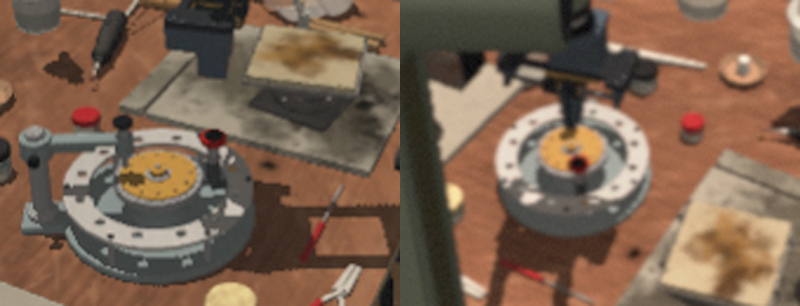

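Relative to the start, the cap has turned +30.2° (side) and +29.8° (scene) and is back up at 114 mm. The picture shows it raised, with the punch head free at (122,122) in the side crop. Now over to the punch.

>>> carry_out([
  [[0, 0, 0], [10, 0, -21], 1],
  [[0, 0, 0], [20, 0, -42], 1],
  [[0, 0, 0], [30, 0, -63], 1],
  [[0, 0, 0], [40, 0, -85], 1],
  [[0, 0, 0], [48, 0, -103], 1],
  [[0, 0, 0], [48, 10, -103], 1],
  [[0, 0, 0], [48, 25, -103], 1],
  [[0, 0, 0], [48, 30, -103], 1],
  [[0, 0, 0], [48, 30, -103], 1],
  [[0, 0, 0], [48, 30, -103], 1],
])

```text
time_s: 7.23
ee_pos: [541.4, 321.8, 357.8]
ee_rot: [-89.9, 0.0, 103.0]
force: [0.7, 0.0, 0.2]
gripper_width: 0.5
```

Run:
```python
from h import *
s=env.state();print(s['time_s'],s['ee_pos'],s['ee_rot'],s['force'])
a=cam('side')['frame'][160:290,150:320];b=cam('scene')['frame'][90:220,130:300]
cv2.imwrite('pics/c5.png',np.hstack([cv2.resize(x,(400,306),interpolation=cv2.INTER_CUBIC) for x in(a,b)]))
```

```text
7.2333 [541.35294085 321.78211538 357.80164278] [-8.98601926e+01  3.67034382e-02  1.02990180e+02] [0.67051739 0.00607752 0.19997532]
```

View pics/c5.png

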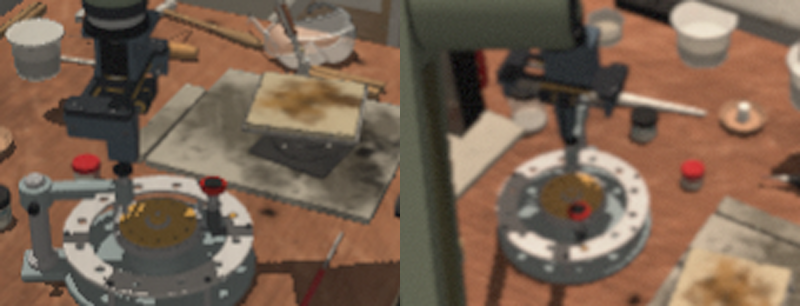

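The fingertips stand about 12 mm over the punch head, centred on it. Press down now.

>>> carry_out([
  [[0, 0, 0], [0, 8, 0], 1],
  [[0, 0, 0], [0, 12, 0], 1],
  [[0, 0, 0], [0, 15, 0], 1],
  [[0, 0, 0], [0, 18, 0], 1],
  [[0, 0, 0], [0, 20, 0], 1],
  [[0, 0, 0], [0, 22, 0], 1],
  [[0, 0, 0], [0, 23, 0], 1],
  [[0, 0, 0], [0, 24, 0], 1],
  [[0, 0, 0], [0, 24, 0], 1],
  [[0, 0, 0], [0, 24, 0], 1],
])

```text
time_s: 8.17
ee_pos: [541.7, 322.1, 336.1]
ee_rot: [-90.0, -0.0, 103.0]
force: [-1.7, -1.2, 8.4]
gripper_width: 0.7
```

>>> carry_out([
  [[0, 0, 0], [0, 1, 0], 1],
  [[0, 0, 0], [0, 2, 0], 1],
  [[0, 0, 0], [0, 3, 0], 1],
  [[0, 0, 0], [0, 3, 0], 1],
  [[0, 0, 0], [0, 3, 0], 1],
])

```text
time_s: 8.58
ee_pos: [541.5, 321.9, 335.9]
ee_rot: [-90.1, -0.0, 103.0]
force: [-6.0, -4.0, 20.0]
gripper_width: 0.9
```

The z stopped at 335.9 while the force rose to 20 N, so the punch is at its bottom stop. Let it rise and back off.

>>> carry_out([
  [[0, 0, 0], [0, -3, 0], 1],
  [[0, 0, 0], [0, -7, 0], 1],
  [[0, 0, 0], [0, -11, 0], 1],
  [[0, 0, 0], [0, -16, 0], 1],
  [[0, 0, 0], [0, -40, 0], 1],
  [[0, 0, 0], [0, -75, 0], 1],
  [[0, 0, 0], [0, -90, 0], 1],
  [[0, 0, 0], [0, -90, 0], 1],
  [[0, 0, 0], [0, -90, 0], 1],
  [[0, 0, 0], [0, -90, 0], 1],
])

```text
time_s: 9.42
ee_pos: [541.7, 322.1, 420.0]
ee_rot: [-89.8, 0.0, 103.0]
force: [0.0, -0.3, -0.6]
gripper_width: 0.4
```

Run:
```python
from h import *
s=env.state();print(s['time_s'],s['ee_pos'],s['force'])
for n in('side','scene'):
    f=cam(n);P=cloud(f)
    for nm,c,z,rad in [('cap',(453,253),114,22),('punch',(542,322),155,18)]:
        mm=(abs(P[...,2]-z)<4)&(np.hypot(P[...,0]-c[0],P[...,1]-c[1])<rad)
        if mm.sum()<5: print(n,nm,'few');continue
        v,u=np.where(mm); o=onz(f,np.c_[u,v],z).mean(0)
        print(n,nm,mm.sum(),'med z',np.median(P[mm][:,2]).round(1),o.round(1),'angle',np.degrees(np.arctan2(o[1]-302.3,o[0]-507))%360)
```

```text
9.4167 [541.74443365 322.09211452 420.00758519] [ 0.0257535  -0.30559752 -0.63037352]
side cap 71 med z 114.6 [453.  254.9 114. ] angle 221.28828167939807
side punch 47 med z 155.0 [542.4 324.1 155. ] angle 31.55329768411408
scene cap 54 med z 115.0 [453.2 250.2 114. ] angle 224.0635670110469
scene punch 29 med z 156.1 [541.8 319.4 155. ] angle 26.22894188963225
```

The cap and punch are both up, the table is still at +30°, and the robot is clear. I'll hand it in.

```bash
python3 -c "
from workcell import env; print(env.job_done())"
```

```text
the job is handed in; nothing more can be done
None
```

I indexed the table one hole anticlockwise, punched the next seat and handed the job in at about 9.4 s. All of it was done with the closed fingertips, with no pinching or lifting. The hand-in gave no verdict, so the results below are my own measurements.

- **Indexing:** I pressed the plunger to its stop (about 14 N, roughly 12 mm travel) and swung it 30° by friction. On release the spring still pushed with about 5 N at 5.5 mm travel, which showed the pin was in the hole.
- **Punching:** I pressed the punch until its height stopped changing and the force rose to 20 N, about 10 mm of travel, then let it rise.
- **Last checks:** The cap had turned by about +30.4° (side camera) and +30.0° (scene camera). Its top was back at about 115 mm and the punch head at 155–156 mm. The arm hung clear with under 1 N on the tool.
- **Disagreement and gaps:** The two cameras differed by about 5 mm in the y positions of the cap and punch head, so I aimed at their average. I did not measure the loose tools and pots again afterwards, but the arm never came down near them.

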